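# Put the washed flask neck-down on the drying post

### The job

Take the washed metal flask from its wooden cradle, turn it neck-down over the leaning steel drying post and press it on along the post, so that its mouth pushes the stiff orange stop ring from its raised place fully home at the foot of the post. Do not ram it, leave it there upside-down by itself, and leave the multimeter, the two battery cells and the blue tin where they are.

Things in the scene. Friction and masses are not known exactly. Their poses are not given: they have to be found in the camera images.
- flask: bare aluminium bottle-shaped flask with a blue band, 140 mm long, about 0.22 kg (+-1/3), centre of mass about 57 mm from the closed end. Origin: centre of the closed flat end; own +z runs along its axis to the mouth. Round body 56 mm in diameter for 84 mm, shoulder, then a neck 39 mm in diameter from 108 to 140 mm; bore 31 mm. It starts lying level in the cradle, axis 62 mm above the bench
- flask_mouth (a point): centre of the flask's mouth, the open end of the neck, on its axis 140 mm from the closed end. At the start it faces away from the robot, within about 40 degrees to either side
- flask_grip (a point): point on the flask's axis 32 mm from the closed end, good for a grasp across the 56 mm diameter; the sides are free from 16 to 56 mm. One grasp can do: fingertips leaning 45 degrees towards the mouth at the pick (gripper over the closed end), then again about 45 degrees off the post at the placing, from any side
- cradle: fixed green-painted wooden cradle, base plate 100 x 48 x 12 mm, with two V-shaped saddles 52 mm apart (each 8 mm thick, 57 mm wide) that reach 45 mm up. Origin: centre of its underside on the bench; own +x points along the flask towards the mouth. The flask's closed end starts 36 mm behind the origin along x
- stand: fixed drying stand: light wooden foot 100 x 100 x 20 mm with one steel post that leans 10 degrees from vertical, towards the foot's own -x. Origin: centre of the foot's underside; z up
- post: the stand's steel post, 26 mm in diameter, 76 mm long above a dark steel flange of 48 mm diameter, its top 18 mm tapering to 8 mm. Origin: centre of the flange's upper face, 26 mm above the bench; own +z runs up along the leaning post. At the start its top leans towards the robot, within about 40 degrees to either side
- post_tip (a point): top end of the drying post, on its axis, 76 mm along it from the flange
- seat (a point): point on the post's axis 10 mm from the flange, where the centre of the flask's mouth lies when it is fully home (the line from here to post_tip gives the post's lean)
- ring (a joint): orange plastic stop ring around the post, outer diameter 46 mm, 10 mm thick; slides along it with stiff friction of about 12 N (plus about 1 N per 12 mm/s), stays where it is left, no spring. Value = how far it is pushed down (m): at 0 its upper face is 45 mm from the flange, at 0.035 (home) it lies on the flange, upper face at 10 mm. It starts between 0 and 0.012
- meter: yellow multimeter lying on the bench, 180 x 86 x 50 mm; origin: centre of its underside; long axis along its x. Leave alone
- cell_a: blue and silver battery cell standing on the bench, 33 mm diameter, 60 mm tall; origin: centre of its underside. Leave alone
- cell_b: a second battery cell like the first. Leave alone
- tin: blue tin standing on the bench, 84 mm diameter, 95 mm tall; origin: centre of its underside. Leave alone
Mind the look-alikes: they are no part of the job. Several things have the shape of the stand; the one meant has the colours described above. There is more than one size of the flask; the job needs the larger.

How it is judged:
By the outcome, as a careful person would: the job done as asked, in the order asked, and still so for the second after the job is handed in, with the robot touching nothing.
It also fails if it takes over 51 s, if anything falls off the work surface, if the arm or the gripper's body presses on something with over 40 N, if the wrist force passes 120 N, or if a joint passes its speed limit or range.

### The arm

A 6-joint arm with a two-finger parallel gripper is mounted at the origin on the work surface. World frame = base frame: x ahead of the robot, y to its left, z up, the work surface at z = 0. Lengths are in m, angles in rad, forces in N, time in s.
With the tool pointing down it reaches from about 0.375 to 0.975 m from the base axis. Payload 3.8 kg.
Tool frame: the origin (TCP) lies midway between the tips of the shut fingers; the grasp point (between the pads) lies 19 mm behind it; z points along the fingers, y is the direction in which the jaws open and shut (so a half turn about z gives the same grasp; the last joint's range is limited). The gripper opens to 88 mm and grips with 3 to 60 N. Pads are 18 mm wide; open, the fingers measure 123 mm over their backs; the gripper's body (75 mm by 187 mm) begins 45 mm behind the grasp point.
Start: joints at [-1.24, 0.264, 1.604, -0, 1.274, -0.037], TCP at [0.243, -0.63, 0.239] pointing down, gripper open.
Joint ranges: [-2.63, 2.63], [-0.94, 2.18], [0.31, 2.57], [-1.31, 4.45], [0, 2.66], [-2.55, 2.55]. Speed limits (rad/s): [2.57, 2.57, 3.14, 3.14, 3.14, 3.14].

### API

Orientations are given as a unit quaternion [x, y, z, w].
In Python, from cell import arm, planner, eyes, job, status gives the robot as it stands. Calls block until the motion is done:
- arm.move_to(position, orientation): joint-space move of the TCP to a pose.
- arm.servo_line(position, frame=None, speed=0.15): straight line of the TCP; frame=None keeps the orientation; speed is the mean speed in m/s.
- arm.movej(angles): joint-space move.
- arm.open_jaws() and arm.close(squeeze=None): open the fingers fully, or close them until they stop; squeeze is the grip in N (None keeps the last).
- arm.wait(seconds).
- planner.ik(position, orientation): joint angles nearest the present ones, or None.
- eyes.get_image(name): name is "side" or "top" or "wrist"; returns a dict with "color" (480x640x3 uint8, blue, green, red), "camera_matrix" (3x3 intrinsics, pixels), "dist" ([k1, k2, p1, p2, k3] as OpenCV has them; the pictures are not rectified), "R" (3x3) and "t" (3): a world point X has camera coordinates R X + t; the wrist camera has in their place "mount" (4x4, takes a point from camera to tool coordinates, whose origin is the TCP and whose axes are the flange's). Camera axes: x right, y down, z forward; pixel columns grow to the right and rows downward; lengths in m; the calibration is good to about 2 mm. A picture is of the moment at which its call begins: read the wrist's pose just before it. There is no depth.
A pose or a line that the arm cannot do raises arm.IKError and nothing moves.
- job.close_job(): hands the job in, once; it reports no verdict.
Readings, each from a call of its own:
- status.current_clock(): time.
- status.current_qpos(): joint angles.
- status.current_qvel(): joint speeds.
- status.current_joint_torque(): joint torques, N m.
- status.current_eef_pos(): TCP position.
- status.current_tcp_rot(): TCP orientation.
- status.current_force(): force on the tool from outside, world axes, zero at the start.
- status.current_moment(): the same for the moment, N m.
- status.current_grip_width(): finger opening in m.
Only numpy, scipy, OpenCV 4.12 (cv2) and the standard library are available. Lean on these libraries where they do the work, as an engineer would, in place of code of your own. Each camera call takes 0.05 s, during which the arm holds its last target. There are 200 camera calls.

## Working session

There is one attempt and no reset: what is moved stays moved. The work goes in short steps, each a Python script; the robot and the scene stay as the last script left them, time stands still between calls to the robot, and variables do not carry over. Pictures are saved under pics/ and viewed, about 8 in all and at most 12, crops included, and the job is handed in when it is done.

```bash
mkdir -p pics; ls; python3 - <<'E'
from cell import arm, planner, eyes, job, status
import cv2, numpy as np
for n in ["top","side"]:
    d=eyes.get_image(n); cv2.imwrite(f"pics/{n}0.png",d["color"])
    print(n,d["camera_matrix"].tolist(),d["dist"],np.round(d["R"],4).tolist(),d["t"])
print(eyes.get_image("wrist")["mount"]); print(status.current_clock(),status.current_tcp_rot())
E
```

```text
pics
top [[487.49428405216634, 0.0, 322.4454916018541], [0.0, 487.49428405216634, 244.3185140577727], [0.0, 0.0, 1.0]] [0.01110782 0.         0.         0.         0.        ] [[0.0204, -0.9996, -0.0187], [-0.9958, -0.0187, -0.0902], [0.0898, 0.0204, -0.9958]] [-0.0447417   0.62944208  0.97386016]
side [[488.1071405449087, 0.0, 312.32772230235685], [0.0, 488.1071405449087, 243.45302379912917], [0.0, 0.0, 1.0]] [-0.03120822  0.          0.          0.          0.        ] [[0.6968, -0.7173, 0.0012], [-0.4521, -0.4405, -0.7756], [0.5569, 0.5399, -0.6312]] [-0.4778928   0.32475893  0.54045593]
[[-3.42528257e-04 -9.64026243e-01 -2.65806858e-01  6.78887530e-02]
 [ 9.99999836e-01 -4.52453336e-04  3.52318559e-04 -1.34075291e-04]
 [-4.59909536e-04 -2.65806694e-01  9.64026239e-01 -1.45193841e-01]
 [ 0.00000000e+00  0.00000000e+00  0.00000000e+00  1.00000000e+00]]
0.15 [ 9.83136458e-01  1.82871463e-01 -1.32242589e-04 -8.45509523e-04]
```

View pics/top0.png

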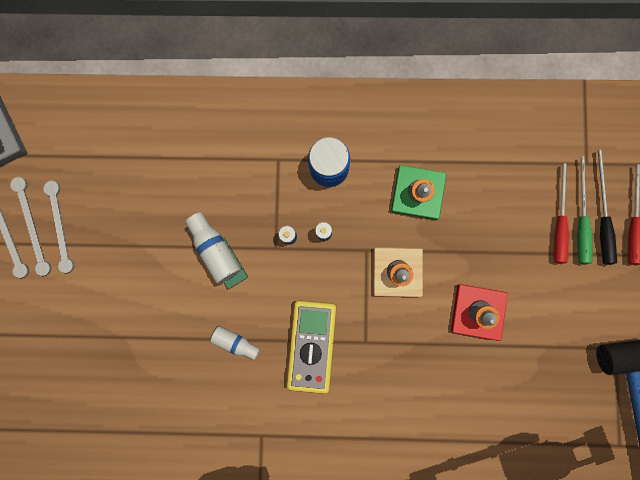

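View pics/side0.png

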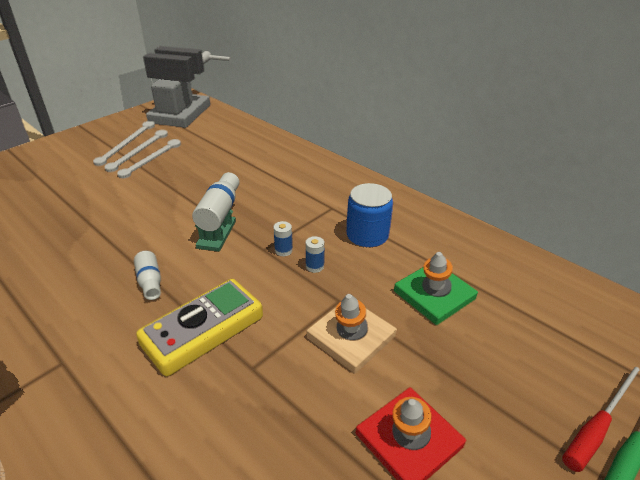

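Top view: candidates for the stand are green foot (418,192), wooden foot (398,272) and red foot (480,312). The light wooden one fits. For the flask, the choices are the large one in the green cradle (213,250) and the small one lying on the bench (235,343); the one in the cradle fits. Next is one enlarged crop to confirm both.

```bash
cat > h.py <<'E'
import cv2, numpy as np
def ray(d,px):
    p=cv2.undistortPoints(np.array([[px]],float),d["camera_matrix"],np.array(d["dist"]))[0,0]
    R=np.array(d["R"]);t=np.array(d["t"])
    v=R.T@np.array([p[0],p[1],1]); return -R.T@t, v/np.linalg.norm(v)
def plane(d,px,z):
    o,v=ray(d,px); return o+v*(z-o[2])/v[2]
def tri(rays):
    A=0;b=0
    for o,v in rays:
        M=np.eye(3)-np.outer(v,v);A=A+M;b=b+M@o
    x=np.linalg.solve(A,b)
    return x,[np.linalg.norm((np.eye(3)-np.outer(v,v))@(x-o)) for o,v in rays]
def proj(d,X):
    return cv2.projectPoints(np.array(X,float).reshape(-1,3),cv2.Rodrigues(np.array(d["R"]))[0],np.array(d["t"]),d["camera_matrix"],np.array(d["dist"]))[0][:,0]
def wristcam(d,pos,Rt):
    T=np.eye(4);T[:3,:3]=Rt;T[:3,3]=pos;M=np.linalg.inv(T@d["mount"]);d["R"]=M[:3,:3];d["t"]=M[:3,3];return d
E
python3 - <<'E'
import cv2,numpy as np
t=cv2.imread("pics/top0.png");s=cv2.imread("pics/side0.png")
def c(i,x,y): 
    o=cv2.resize(i[y:y+75,x:x+100],(400,300),interpolation=cv2.INTER_CUBIC); cv2.putText(o,f"{x},{y}",(3,12),0,.4,(255,255,255)); return o
cv2.imwrite("pics/crop1.png",np.vstack([np.hstack([c(t,350,235),c(s,300,283)]),np.hstack([c(t,165,212),c(s,165,172)])]))
E
```

```text
(no output)
```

View pics/crop1.png

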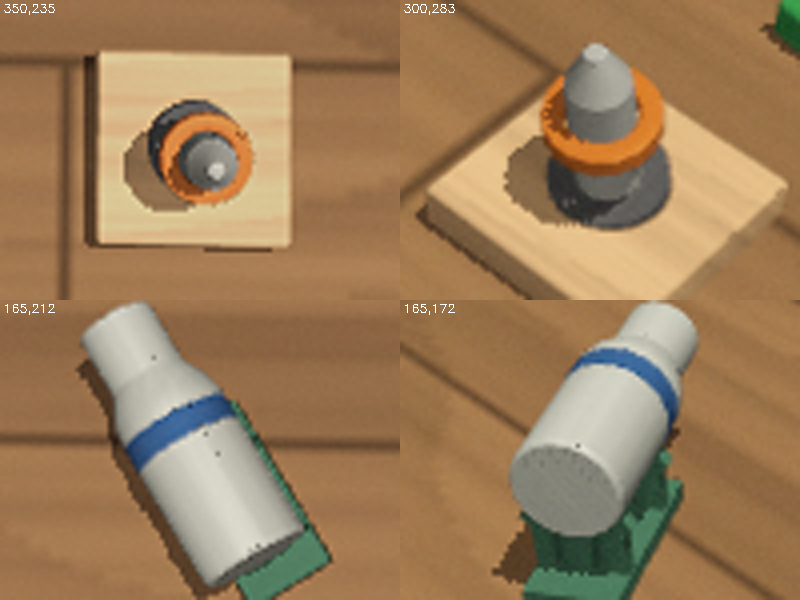

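```bash
python3 - <<'E'
from cell import eyes
from h import *
t=eyes.get_image("top");s=eyes.get_image("side")
print("cams",ray(t,(0,0))[0],ray(s,(0,0))[0])
F=[plane(t,(350+x/4,235+y/4),.02) for x,y in [(98,53),(291,54),(291,245),(98,243)]]
print("foot",np.round(F,4),np.mean(F,0))
print("tip",tri([ray(t,(404,277.75)),ray(s,(349.25,294.75))]))
print("closed",tri([ray(t,(229.5,276)),ray(s,(206.75,219.75))]),plane(t,(229.5,276),.062))
print("mouth",plane(t,(195,218.5),.062))
a=plane(t,(229.5,276),.062);b=plane(t,(195,218.5),.062);print(np.linalg.norm(b-a),np.degrees(np.arctan2(*(b-a)[[1,0]])))
# body sides midline check: edges at blue band etc.
L=[(212+0,285),(128,157)];Rr=[(303,230),(222,97)]
for l,r in zip(L,Rr):
    print("mid",plane(t,(165+(l[0]+r[0])/8,212+(l[1]+r[1])/8),.062))
# cradle base plate far corner(z=.012) & stand flange centre
c=(np.mean(F,0)); print(proj(t,[c[0],c[1],.026]))
E
```

```text
cams [ 0.54023652 -0.05287253  1.025647  ] [ 0.1788548  -0.49149432  0.59362176]
foot [[ 0.6248 -0.1399  0.02  ]
 [ 0.6261 -0.2392  0.02  ]
 [ 0.5283 -0.2393  0.02  ]
 [ 0.5272 -0.141   0.02  ]] [ 0.57659512 -0.18986007  0.02      ]
tip (array([ 0.56383978, -0.1893106 ,  0.1043962 ]), [np.float64(0.001049234823502812), np.float64(0.0010492348235028712)])
closed (array([0.56098513, 0.14919225, 0.06300136]), [np.float64(0.00034862763252534613), np.float64(0.00034862763252535903)]) [0.5607233  0.14960936 0.062     ]
mouth [0.67426722 0.22322562 0.062     ]
0.13532026789458323 32.95738054249578
mid [0.55997789 0.14982937 0.062     ]
mid [0.62402653 0.19349651 0.062     ]
[[398.99599562 271.98157681]]
```

```bash
cat > geo.py <<'E'
import numpy as np
from scipy.spatial.transform import Rotation as Ro
C=np.array([.5605,.1496,.062]); th=np.radians(33.5)
def tool(f,u,s):   # f: closed->mouth, u: flask 'up' at pick; s=+-1 jaw flip
    z=(f-u)/np.sqrt(2); y=s*np.cross(u,f); return np.c_[np.cross(y,z),y,z]
def pick(s,back=0.):
    f=np.array([np.cos(th),np.sin(th),0]); R=tool(f,np.array([0,0,1.]),s)
    return C+.032*f+(.019-back)*R[:,2], Ro.from_matrix(R).as_quat()
tip=np.array([.5638,-.1893,.1010]); base=np.array([.5769,-.1897,.026])
p=(tip-base)/np.linalg.norm(tip-base)
def place(s,phi,along):   # mouth at 'along' from flange
    f=-p; u=np.array([np.cos(phi),np.sin(phi),0]); u=u-u@f*f; u/=np.linalg.norm(u); R=tool(f,u,s)
    return base+p*(along+.140)+.032*f+.019*R[:,2], Ro.from_matrix(R).as_quat()
E
python3 - <<'E'
from cell import *; from cell import planner,status
from geo import *
r=lambda q: None if q is None else np.round(q,2)
for s in (1,-1):
    print(s,r(planner.ik(*pick(s))),r(planner.ik(*pick(s,.1))))
    for ph in range(-180,180,30):
        a=[planner.ik(*place(s,np.radians(ph),k)) for k in (.12,.04,.01)]
        if all(x is not None for x in a): print(s,ph,r(a[0]),r(a[2]))
print(status.current_clock())
E
```

```text
1 [0.04 0.16 2.38 1.84 0.39 2.45] None
1 -180 [-0.67 -0.28  2.43  1.31  0.55 -0.13] [-0.64 -0.02  2.47  1.85  0.53 -0.73]
1 -150 [-0.84 -0.07  2.24  1.13  1.03 -0.5 ] [-0.81  0.14  2.28  1.3   0.92 -0.77]
1 -120 [-0.83  0.13  2.    0.89  1.34 -0.74] [-0.8   0.3   2.03  0.95  1.2  -0.9 ]
1 -90 [-0.73  0.29  1.76  0.65  1.58 -0.97] [-0.71  0.44  1.79  0.67  1.43 -1.06]
1 -60 [-0.6   0.4   1.58  0.4   1.75 -1.22] [-0.58  0.53  1.61  0.4   1.6  -1.27]
1 -30 [-0.44  0.46  1.48  0.12  1.83 -1.53] [-0.43  0.58  1.51  0.12  1.68 -1.53]
1 0 [-0.29  0.44  1.5  -0.17  1.8  -1.84] [-0.28  0.56  1.53 -0.16  1.65 -1.81]
1 30 [-0.14  0.35  1.63 -0.44  1.64 -2.13] [-0.14  0.48  1.66 -0.44  1.5  -2.06]
1 60 [-0.02  0.21  1.84 -0.68  1.41 -2.36] [-0.02  0.36  1.87 -0.71  1.27 -2.24]
-1 [ 0.04  0.16  2.38  1.84  0.39 -0.69] [-0.07 -0.12  2.48  1.33  0.46 -0.23]
-1 -120 [-0.83  0.13  2.    0.89  1.34  2.4 ] [-0.8   0.3   2.03  0.95  1.2   2.24]
-1 -90 [-0.73  0.29  1.76  0.65  1.58  2.17] [-0.71  0.44  1.79  0.67  1.43  2.08]
-1 -60 [-0.6   0.4   1.58  0.4   1.75  1.92] [-0.58  0.53  1.61  0.4   1.6   1.87]
-1 -30 [-0.44  0.46  1.48  0.12  1.83  1.62] [-0.43  0.58  1.51  0.12  1.68  1.61]
-1 0 [-0.29  0.44  1.5  -0.17  1.8   1.3 ] [-0.28  0.56  1.53 -0.16  1.65  1.33]
-1 30 [-0.14  0.35  1.63 -0.44  1.64  1.01] [-0.14  0.48  1.66 -0.44  1.5   1.09]
-1 60 [-0.02  0.21  1.84 -0.68  1.41  0.78] [-0.02  0.36  1.87 -0.71  1.27  0.9 ]
-1 90 [ 0.03  0.03  2.08 -0.92  1.12  0.56] [ 0.03  0.21  2.11 -1.02  0.99  0.77]
-1 150 [-0.31 -0.34  2.45 -0.93  0.15 -0.46] [-0.3  -0.07  2.5   3.69  0.26  1.24]
0.25
```

```bash
python3 - <<'E'
from cell import arm,planner,eyes,status
from geo import *; from h import *
up=lambda P,h:(P[0]+[0,0,h],P[1])
for h in (.2,.15,.12,.1,.05): 
    q=planner.ik(*up(pick(-1),h)); print(h,None if q is None else np.round(q,2))
h=next(h for h in (.12,.1,.05) if planner.ik(*up(pick(-1),h)) is not None)
arm.open_jaws(); arm.move_to(*up(pick(-1),h))
pos=np.array(status.current_eef_pos());R=Ro.from_quat(status.current_tcp_rot()).as_matrix()
d=wristcam(eyes.get_image("wrist"),pos,R)
f=np.array([np.cos(th),np.sin(th),0]);n=np.array([-f[1],f[0],0])
im=d["color"].copy()
for a in (0,32,84,140):
    for w in ((-28,0,28) if a<100 else (-19.5,0,19.5)):
        x,y=proj(d,C+f*a/1e3+n*w/1e3)[0]; cv2.circle(im,(int(x),int(y)),3,(0,0,255),-1)
cv2.imwrite("pics/w1.png",im); print(h,pos,status.current_qpos(),status.current_clock(),status.current_force())
E
```

```text
0.2 [ 0.04 -0.2   2.25  0.81  0.53  0.43]
0.15 [ 0.04 -0.13  2.3   0.98  0.45  0.24]
0.12 [ 0.04 -0.09  2.33  1.12  0.42  0.09]
0.1 [ 0.04 -0.05  2.34  1.22  0.4  -0.03]
0.05 [ 0.04  0.05  2.37  1.52  0.37 -0.35]
0.12 [0.59894505 0.17410371 0.16885861] [ 0.04169071 -0.085258    2.32582288  1.11684672  0.41788156  0.08767777] 3.575 [ 0.72175117 -1.2376145   0.1046681 ]
```

View pics/w1.png

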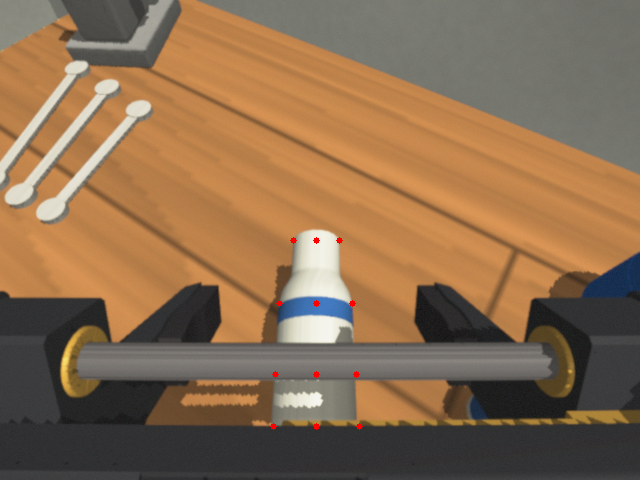

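The wrist view puts the flask axis at column 316, and the projected neck and body edges lie on the outline. It is aligned well enough to grasp.

```bash
python3 - <<'E'
from cell import arm,planner,eyes,status
from geo import *; from h import *
P=pick(-1)
arm.servo_line(P[0],speed=.08); print("down",status.current_force(),np.array(status.current_eef_pos())-P[0])
arm.close(55); print("grip",status.current_grip_width(),status.current_force())
arm.servo_line(P[0]+[0,0,.14],speed=.1); arm.wait(.2)
print("lift",status.current_grip_width(),status.current_force(),status.current_moment(),status.current_clock())
for n in("top","side"): cv2.imwrite(f"pics/{n}1.png",eyes.get_image(n)["color"])
t=cv2.imread("pics/top1.png");s=cv2.imread("pics/side1.png")
cv2.imwrite("pics/crop2.png",np.hstack([cv2.resize(t[150:350,100:300],(400,400)),cv2.resize(s[60:260,110:310],(400,400))]))
# transit candidates
for ph in (30,60,75,90):
    for k in (.15,.12): 
        q=planner.ik(*place(-1,np.radians(ph),k)); print(ph,k,None if q is None else np.round(q,2))
E
```

```text
down [-0.74948874 -0.58295433  0.9790541 ] [3.38278756e-04 9.43226396e-06 4.69377926e-04]
grip 0.055050808797078944 [-3.82719174  3.77320579  2.37106488]
lift 0.05427952705364238 [-0.62363564 -0.1842758  -2.09793393] [-0.33174219  0.4660705  -0.0034468 ] 7.5833
30 0.15 [-0.14  0.32  1.61 -0.44  1.69  0.99]
30 0.12 [-0.14  0.35  1.63 -0.44  1.64  1.01]
60 0.15 [-0.02  0.17  1.82 -0.68  1.45  0.75]
60 0.12 [-0.02  0.21  1.84 -0.68  1.41  0.78]
75 0.15 [ 0.01  0.08  1.94 -0.79  1.31  0.63]
75 0.12 [ 0.01  0.12  1.96 -0.8   1.27  0.67]
90 0.15 [ 0.03 -0.02  2.06 -0.9   1.15  0.51]
90 0.12 [ 0.03  0.03  2.08 -0.92  1.12  0.56]
```

View pics/crop2.png

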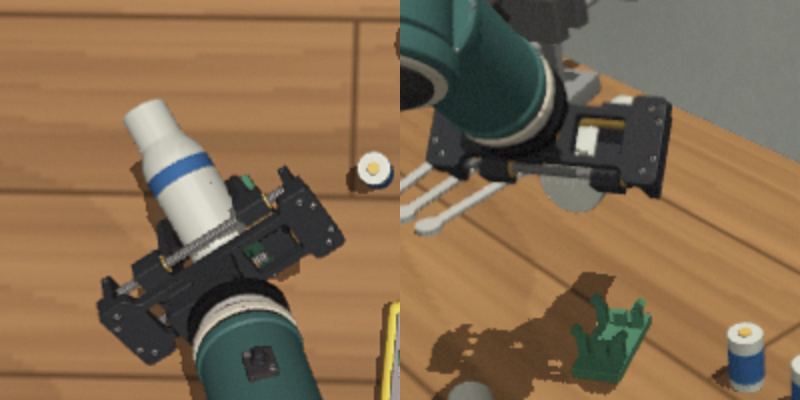

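The flask is lifted clear of the cradle, still level in the grip. Next I swing it over the post.

```bash
python3 - <<'E'
from cell import arm,planner,eyes,status
from geo import *; from h import *
from scipy.spatial.transform import Slerp
A=(np.array(status.current_eef_pos()),np.array(status.current_tcp_rot()))
B=place(-1,np.radians(60),.12)
m=Slerp([0,1],Ro.from_quat([A[1],B[1]]))(.5).as_quat()
M=((A[0]+B[0])/2+[0,0,.08],m); q=planner.ik(*M); print("mid",M[0],None if q is None else np.round(q,2), Ro.from_quat(m).as_matrix()[:,2])
if q is not None: arm.move_to(*M); print(status.current_qpos())
arm.move_to(*B); arm.wait(.3)
print(np.array(status.current_eef_pos())-B[0],status.current_qpos(),status.current_grip_width(),status.current_force(),status.current_moment(),status.current_clock())
f=-p;mo=base+p*.12
ims=[]
for n in("top","side"):
    d=eyes.get_image(n);im=d["color"];cv2.imwrite(f"pics/{n}2.png",im)
    c=proj(d,mo)[0].astype(int); im=cv2.resize(im[c[1]-75:c[1]+75,c[0]-50:c[0]+50],(400,600),interpolation=cv2.INTER_CUBIC)
    for X in (mo,mo-f*.14,tip,base):
        u=((proj(d,X)[0]-c+[50,75])*4).astype(int); cv2.circle(im,tuple(map(int,u)),3,(0,0,255),-1)
    print(n,c-[50,75]); ims.append(im)
cv2.imwrite("pics/crop3.png",np.hstack(ims))
E
```

```text
mid [ 0.5658391  -0.01279087  0.29223144] [-0.02 -0.07  1.88 -0.08  1.18  0.79] [ 0.1542552  -0.07929291 -0.98484413]
[-0.02069758 -0.07189043  1.88306162 -0.08016952  1.17597978  0.78588246]
[0.00031153 0.00031488 0.00115852] [-0.02388383  0.20639145  1.83659422 -0.68311108  1.41059854  0.77947826] 0.054990148212531224 [-0.66484048 -0.96269406 -2.16877779] [ 0.40961027 -0.18566648 -0.00314388] 9.8
top [357 206]
side [296 201]
```

View pics/crop3.png

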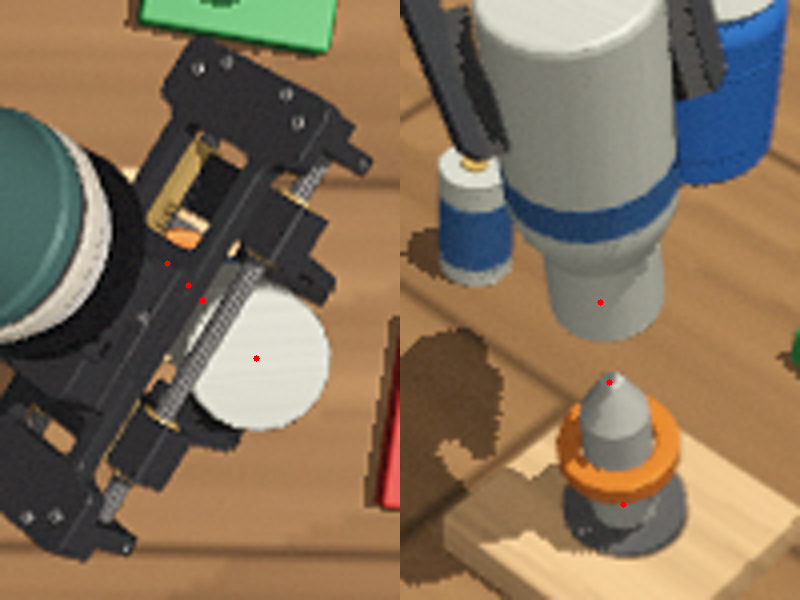

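The flask hangs inverted above the wooden post. In the side view its mouth is at about (606,305) in the crop against the predicted (600,302), and the tip at (613,378) against (609,382). In the top view the closed end is within 2 crop pixels of prediction, so the relative error is under 1 mm. I'll go down in force-watched steps.

```bash
cat > press.py <<'E'
from cell import arm,planner,eyes,status
from geo import *
def go(alongs,f0,lim=35,speed=.03):
    for a in alongs:
        P,_=place(-1,np.radians(60),a); arm.servo_line(P,speed=speed)
        F=np.array(status.current_force())-f0; ax=F@p; la=F-ax*p
        e=np.array(status.current_eef_pos())-P
        print(f"{a*1e3:.1f} ax {ax:.1f} lat {np.round(la,1)} err {np.round(e*1e3,1)} t {status.current_clock():.1f} w {status.current_grip_width()*1e3:.2f}")
        if ax>lim or np.linalg.norm(la)>15: print("STOP"); return False
    return True
E
python3 - <<'E'
from press import *
f0=np.array(status.current_force()); print(f0.tolist())
go([.09,.075,.065,.055,.048],f0,lim=8) and go(np.arange(.044,.0139,-.004),f0)
E
```

```text
[-0.6323394215630915, -0.661525081089106, -2.73036227102436]
90.0 ax 0.7 lat [0.2 1.  0. ] err [ 0.2 -0.   0.2] t 11.1 w 55.05
75.0 ax 0.1 lat [0.7 0.  0.1] err [-0.1 -0.  -0.2] t 11.7 w 54.62
65.0 ax -0.1 lat [1.3 1.  0.2] err [-0.2 -0.  -0.3] t 12.2 w 54.78
55.0 ax -0.5 lat [ 0.6 -0.6  0.1] err [-0.2 -0.  -0.3] t 12.7 w 54.59
48.0 ax 0.2 lat [0.3 0.5 0.1] err [-0.2 -0.  -0.3] t 13.1 w 54.84
44.0 ax -0.2 lat [0.1 0.2 0. ] err [-0.1 -0.  -0.3] t 13.3 w 54.54
40.0 ax 2.6 lat [0.9 0.9 0.2] err [ 0.4 -0.2  0.6] t 13.6 w 54.81
36.0 ax 9.6 lat [0.4 1.7 0.1] err [ 0.1 -0.5  1.9] t 13.9 w 54.93
32.0 ax 12.8 lat [-0.3  0.7 -0.1] err [ 0.1 -0.6  2.3] t 14.2 w 54.67
28.0 ax 12.6 lat [0.5 1.7 0.1] err [ 0.  -0.6  2.3] t 14.5 w 54.60
24.0 ax 12.1 lat [0.8 2.1 0.1] err [ 0.  -0.6  2.4] t 14.8 w 54.64
20.0 ax 12.1 lat [0.3 1.4 0. ] err [ 0.  -0.6  2.3] t 15.0 w 54.44
16.0 ax 12.6 lat [0.1 1.6 0. ] err [ 0.  -0.6  2.4] t 15.3 w 54.43
```

```bash
python3 - <<'E'
from press import *
import cv2
go(np.arange(.014,-.004,-.001),np.array([-.63,-.66,-2.73]),lim=26,speed=.01)
from h import *
ims=[]
for n in("top","side"):
    d=eyes.get_image(n);c=proj(d,base+p*.04)[0].astype(int);ims.append(cv2.resize(d["color"][c[1]-75:c[1]+75,c[0]-50:c[0]+50],(400,600),interpolation=cv2.INTER_CUBIC))
cv2.imwrite("pics/crop4.png",np.hstack(ims))
E
```

```text
14.0 ax 11.9 lat [1.6 1.6 0.3] err [ 0.1 -0.6  2.5] t 15.7 w 54.91
13.0 ax 13.0 lat [-0.1  2.2 -0. ] err [ 0.1 -0.6  2.5] t 15.9 w 54.33
12.0 ax 13.2 lat [-0.4  2.6 -0.1] err [ 0.  -0.6  2.5] t 16.2 w 54.85
11.0 ax 12.8 lat [-1.1  2.4 -0.2] err [ 0.  -0.6  2.5] t 16.4 w 54.60
10.0 ax 11.9 lat [-0.7  1.8 -0.1] err [ 0.  -0.6  2.5] t 16.7 w 54.35
9.0 ax 12.8 lat [-0.7  2.3 -0.1] err [ 0.  -0.6  2.5] t 16.9 w 54.48
8.0 ax 12.7 lat [ 0.1  2.2 -0. ] err [ 0.  -0.6  2.5] t 17.2 w 54.34
7.0 ax 15.2 lat [-0.3  2.3 -0.1] err [-0.1 -0.7  3.1] t 17.4 w 54.68
6.0 ax 19.2 lat [-1.2  2.5 -0.2] err [-0.2 -0.9  4. ] t 17.7 w 54.62
5.0 ax 23.4 lat [-2.5  4.4 -0.5] err [-0.4 -1.   5. ] t 17.9 w 54.58
4.0 ax 27.4 lat [-2.9  5.5 -0.5] err [-0.5 -1.2  5.9] t 18.2 w 54.78
STOP
```

View pics/crop4.png

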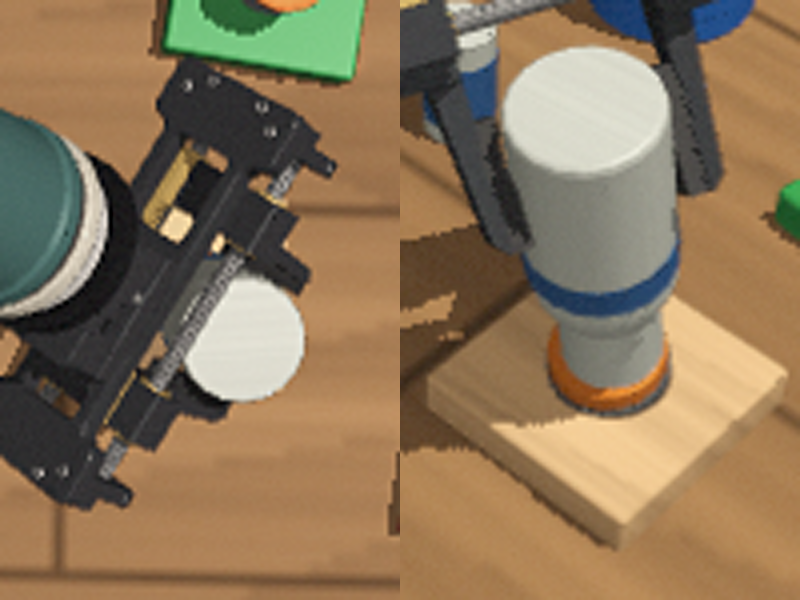

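The force stiffened at about 10 mm from the flange, and the ring sits on the dark flange. Now I unload, release and back off.

```bash
python3 - <<'E'
from press import *
from h import *
P,q=place(-1,np.radians(60),.0095); arm.servo_line(P,speed=.01); print(status.current_force())
arm.open_jaws(); arm.wait(.2); print("open",status.current_grip_width(),status.current_force())
z=Ro.from_quat(status.current_tcp_rot()).as_matrix()[:,2]; P=np.array(status.current_eef_pos())
for b in (.13,.1,.08):
    try: arm.servo_line(P-b*z,speed=.08); print("back",b); break
    except arm.IKError: pass
P=np.array(status.current_eef_pos())
try: arm.servo_line(P+[0,0,.1],speed=.15)
except arm.IKError: print("no up")
arm.movej([-1.24,0.264,1.604,0,1.274,-0.037]) ; arm.wait(.5)
print(status.current_clock(),status.current_force())
t=eyes.get_image("top");s=eyes.get_image("side")
for n,d in(("top",t),("side",s)):
    print(n,"seat,closed",proj(d,[base+p*.01,base+p*.15]).round(1).tolist())
cv2.imwrite("pics/f.png",np.hstack([cv2.resize(t["color"][140:410,180:510],(400,327)),cv2.resize(s["color"][150:430,110:470],(400,311))[:327] if 0 else cv2.copyMakeBorder(cv2.resize(s["color"][150:430,110:470],(400,311)),0,16,0,0,0)]))
c=proj(s,base+p*.04)[0].astype(int);cv2.imwrite("pics/f2.png",cv2.resize(s["color"][c[1]-75:c[1]+75,c[0]-50:c[0]+50],(400,600),interpolation=cv2.INTER_CUBIC))
E
```

```text
[-0.25198705 -0.81467752  5.6480617 ]
open 0.08789187628150874 [ 0.28565766 -1.32881516  0.04746284]
back 0.13
25.15 [ 0.31363132  0.40833807 -0.42011518]
top seat,closed [[399.6, 272.5], [410.1, 283.8]]
side seat,closed [[351.4, 323.3], [344.4, 261.9]]
```

View pics/f.png

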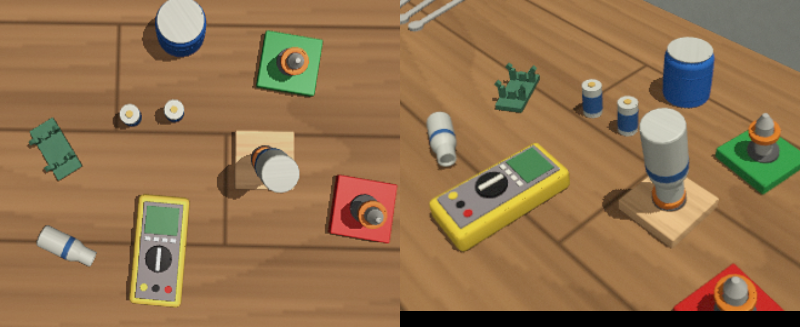

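View pics/f2.png

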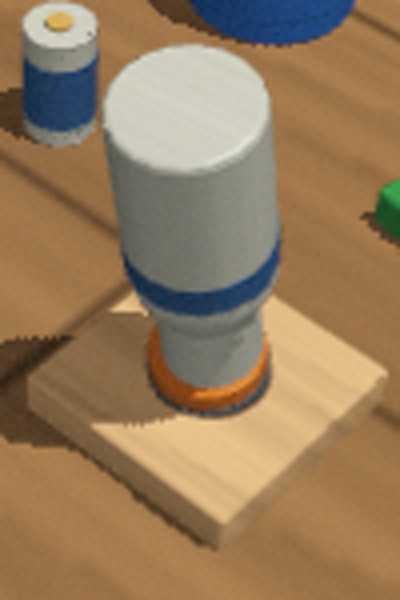

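The flask stands free on the post with its mouth on the ring and the ring on the flange. Everything else is where it was, so I'm handing in.

```bash
python3 -c "
from cell import job,status
job.close_job(); print(status.current_clock())"
```

```text
the job is handed in; nothing more can be done
the job is handed in; nothing more can be done
```

The flask is neck-down on the post of the wooden stand, with the orange ring pushed home at the foot. I handed the job in at about 25 s of the 51 s allowed.

- **Pick and turn:** I picked the large flask from the cradle with one 45° grasp at 55 N and turned it over the post. It lined up with the post to within about 1 mm.
- **Pressing:** The ring slid at a steady 12–13 N. The force then rose to 27 N with the mouth at about 10 mm from the flange, which is where the ring is home, so I stopped there. The arm gave about 2.5 mm under the sliding load, so the commanded position reads lower than where the mouth actually stopped.
- **Last checks:** After I unloaded, released and backed away, the final pictures show the flask standing by itself, its mouth on the ring and the ring on the flange. By eye, the multimeter, both cells and the tin are where they started. The robot touched nothing, with under 1 N read at the wrist.

No check failed. The hand-in reports no verdict, so the result rests on these readings and pictures.

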